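Seat the spare lens barrel in the empty V-block and hold it pressed

TASK

Two of the three sprung V-blocks on the bench fixture already hold a lens barrel: take the spare barrel from the blue rest and lay it in the empty V-block, straight along the groove, midway along it and bearing on both white faces, leaving the two seated barrels alone. Then press it down so that the sprung V sinks about half of its 15 mm travel, not onto its stop, and finish while still holding it pressed down there; do not back off.

Things in the scene. Friction and masses are not known exactly. Their poses are not given: they have to be found in the camera images.
- spare_lens: The spare lens barrel: black cylinder 48 mm in diameter, 76 mm long, about 0.2 kg, brass rim and glass at both ends (both ends alike), two thin silver bands; lying level in the blue rest at the start. Gripped off-centre it bears on one face of a V only; laid in and let go, it settles on both. Origin at its centre, x along the barrel's axis.
- seated_lens_1: A lens barrel just like the spare, already lying in one of the V-blocks. Origin at its centre, x along its axis.
- seated_lens_2: Another such barrel, already lying in another V-block. Origin at its centre, x along its axis.
- rest: Blue rest, fixed to the worktop: base 90 x 66 x 5 mm with two pairs of low 45 degree saddles in which the spare lies with its axis 41 mm above the worktop; the saddles stop 12 mm below the barrel's axis, so fingertips have room at the barrel's sides down to there. Origin at the centre of its underside, x along the barrel's axis, z up.
- fixture: Dark steel base plate, 110 x 272 x 10 mm, fixed to the worktop; three sprung V-blocks stand on it side by side along its y, 88 mm apart, one at its middle, grooves along its x. Origin at the centre of its underside, z up.
- vee_a (a point): V-block a (grey, with white groove faces; which place in the row it has varies; find out by looking which block is empty): point where the axis of a properly seated barrel passes, over the middle of the 50 mm long groove; x along the groove, z up. It is 75 mm above the worktop when not pressed and moves down with the V. The white 45 degree faces of the V stop 12 mm below it; the whole V is 56 mm wide.
- press_a (a joint): How far the V of block a is pressed down on its springs, in m: 0 up (a barrel's weight alone does not move it), 0.015 on its stop. The springs push back with 6 N at 0 and 24 N at 0.015 (15 N half-way).
- face_a_left: White 45 degree contact face on the +y side of V-block a's groove, 50 x 26 x 8 mm, fixed to the sprung V. Origin at the virtual bottom line of the V, mid-length, 34 mm below vee_a; x along the groove, z up.
- face_a_right: White 45 degree contact face on the -y side of V-block a's groove, 50 x 26 x 8 mm, fixed to the sprung V. Origin at the virtual bottom line of the V, mid-length, 34 mm below vee_a; x along the groove, z up.
- vee_b (a point): V-block b (grey, with white groove faces; which place in the row it has varies; find out by looking which block is empty): point where the axis of a properly seated barrel passes, over the middle of the 50 mm long groove; x along the groove, z up. It is 75 mm above the worktop when not pressed and moves down with the V. The white 45 degree faces of the V stop 12 mm below it; the whole V is 56 mm wide.
- press_b (a joint): How far the V of block b is pressed down on its springs, in m: 0 up (a barrel's weight alone does not move it), 0.015 on its stop. The springs push back with 6 N at 0 and 24 N at 0.015 (15 N half-way).
- face_b_left: White 45 degree contact face on the +y side of V-block b's groove, 50 x 26 x 8 mm, fixed to the sprung V. Origin at the virtual bottom line of the V, mid-length, 34 mm below vee_b; x along the groove, z up.
- face_b_right: White 45 degree contact face on the -y side of V-block b's groove, 50 x 26 x 8 mm, fixed to the sprung V. Origin at the virtual bottom line of the V, mid-length, 34 mm below vee_b; x along the groove, z up.
- vee_c (a point): V-block c (grey, with white groove faces; which place in the row it has varies; find out by looking which block is empty): point where the axis of a properly seated barrel passes, over the middle of the 50 mm long groove; x along the groove, z up. It is 75 mm above the worktop when not pressed and moves down with the V. The white 45 degree faces of the V stop 12 mm below it; the whole V is 56 mm wide.
- press_c (a joint): How far the V of block c is pressed down on its springs, in m: 0 up (a barrel's weight alone does not move it), 0.015 on its stop. The springs push back with 6 N at 0 and 24 N at 0.015 (15 N half-way).
- face_c_left: White 45 degree contact face on the +y side of V-block c's groove, 50 x 26 x 8 mm, fixed to the sprung V. Origin at the virtual bottom line of the V, mid-length, 34 mm below vee_c; x along the groove, z up.
- face_c_right: White 45 degree contact face on the -y side of V-block c's groove, 50 x 26 x 8 mm, fixed to the sprung V. Origin at the virtual bottom line of the V, mid-length, 34 mm below vee_c; x along the groove, z up.

How it is judged:
On the way, in this order (a step that is already met when the one before it is completed fails the run):
1. the spare barrel is lifted out of its rest (z of spare_lens in the frame of rest above 0.0709411 m), for 0.1 s.
2. the spare barrel lies in the V of the empty block (((x of spare_lens in the frame of vee_a between -0.01 and 0.01 m and y of spare_lens in the frame of vee_a between -0.003 and 0.003 m and z of spare_lens in the frame of vee_a between -0.003 and 0.003 m and angle between the x axis of spare_lens and the x axis of vee_a, either way round below 0.07 rad) or (x of spare_lens in the frame of vee_b between -0.01 and 0.01 m and y of spare_lens in the frame of vee_b between -0.003 and 0.003 m and z of spare_lens in the frame of vee_b between -0.003 and 0.003 m and angle between the x axis of spare_lens and the x axis of vee_b, either way round below 0.07 rad) or (x of spare_lens in the frame of vee_c between -0.01 and 0.01 m and y of spare_lens in the frame of vee_c between -0.003 and 0.003 m and z of spare_lens in the frame of vee_c between -0.003 and 0.003 m and angle between the x axis of spare_lens and the x axis of vee_c, either way round below 0.07 rad))), for 0.2 s.
At the end, for the whole second after the job is handed in: Spare barrel in the formerly empty V (axis within 3 mm and 4 degrees of the seated line, within 10 mm of mid-groove), at rest, held down by the fingers: each white face carries over 2.5 N, the V sunk 4 to 11.5 of 15 mm. The other two barrels within 12 mm of their starts (((x of spare_lens in the frame of vee_a between -0.01 and 0.01 m and y of spare_lens in the frame of vee_a between -0.003 and 0.003 m and z of spare_lens in the frame of vee_a between -0.003 and 0.003 m and angle between the x axis of spare_lens and the x axis of vee_a, either way round below 0.07 rad and value of joint press_a between 0.004 and 0.0115 m and contact force between spare_lens and face_a_left above 2.5 N and contact force between spare_lens and face_a_right above 2.5 N) or (x of spare_lens in the frame of vee_b between -0.01 and 0.01 m and y of spare_lens in the frame of vee_b between -0.003 and 0.003 m and z of spare_lens in the frame of vee_b between -0.003 and 0.003 m and angle between the x axis of spare_lens and the x axis of vee_b, either way round below 0.07 rad and value of joint press_b between 0.004 and 0.0115 m and contact force between spare_lens and face_b_left above 2.5 N and contact force between spare_lens and face_b_right above 2.5 N) or (x of spare_lens in the frame of vee_c between -0.01 and 0.01 m and y of spare_lens in the frame of vee_c between -0.003 and 0.003 m and z of spare_lens in the frame of vee_c between -0.003 and 0.003 m and angle between the x axis of spare_lens and the x axis of vee_c, either way round below 0.07 rad and value of joint press_c between 0.004 and 0.0115 m and contact force between spare_lens and face_c_left above 2.5 N and contact force between spare_lens and face_c_right above 2.5 N)) and contact force between spare_lens and the fingers above 1.5 N and linear speed of spare_lens below 0.02 m/s and distance of each of seated_lens_1, seated_lens_2 from where it was at the start of the episode below 0.012 m); the arm keeps its last pose, push and grip.
It fails at once if seated lens 1 was disturbed (distance of seated_lens_1 from where it was at the start of the episode above 0.012 m).
It fails at once if seated lens 2 was disturbed (distance of seated_lens_2 from where it was at the start of the episode above 0.012 m).
It also fails if it takes over 43 s, if anything falls off the work surface, if the arm or the gripper's body presses on something with over 40 N, if the wrist force passes 120 N, or if a joint passes its speed limit or range.

ROBOT

A 6-joint arm with a two-finger parallel gripper is mounted at the origin on the work surface; the furniture and walls round the work are solid. World frame = base frame: x ahead of the robot, y to its left, z up, the work surface at z = 0. Lengths are in m, angles in rad, forces in N, time in s.
With the tool pointing down it reaches from about 0.225 to 0.875 m from the base axis. Payload 3.4 kg.
Tool frame: the origin (TCP) lies on the centre line of the jaws, within the pads' length; the fingertips stand 11 mm ahead of it and the grasp point (between the pads) lies 8 mm behind it; z points along the fingers, y is the line along which they close (so a half turn about z gives the same grasp; the last joint's range is limited). The gripper opens to 85 mm and grips with 20 to 120 N. Pads are 22 mm wide; open, the fingers measure 114 mm over their backs; the gripper's body (76 mm by 85 mm) begins 54 mm behind the grasp point. The pads swing forward as they close: fully open they stand 13 mm farther back than shut.
Start: joints at [-1.322, 0.276, 1.505, -0, 1.361, -0.121], TCP at [0.208, -0.536, 0.242] pointing down, gripper open.
Joint ranges: [-2.89, 2.89], [-0.75, 2.08], [0.22, 2.7], [-1.18, 4.32], [0.11, 2.71], [-2.7, 2.7]. Speed limits (rad/s): [2.57, 2.57, 3.14, 3.14, 3.14, 3.14].

INTERFACE

Orientations are given as a unit quaternion [w, x, y, z].
In Python, from rig import manip, eyes, job gives the robot as it stands.
- The arm moves only by the tool drive_tool, never from a script. Its argument "rows" is a list of rows, each a list of 3 entries, a list of its own where there are three numbers: the turn, a rotation vector about the world's x, y, z in rad, then the shift along the world's x, y, z in cm, then the finger opening in cm, from 0 to 8.54. A call has 1 to 8 rows; each row shifts and turns the commanded pose from where the row before left it; what a row does not reach is not made up. A row lasts 1/8 s, in which the tool goes at most 62.5 mm and 10.7 degrees, less where a joint would pass 70% of its speed; a pose out of reach is approached as far as the arm can. A call is refused whole if a number of a shift passes 6.25 or a number of a turn 0.188, either way. A call with a gripper value outside its range is refused whole. The fingers move at their own pace and stop on an object; "force" is the grip in N (left out, the last holds). Time passes only in rows, so rows that do not move let the fingers close. It gives the time, the measured TCP pose, the force, the opening and the grip force at its end, in the units of the state.
- manip.get_state(): the state, without advancing time (a new reading comes with each control period).
- eyes.get_image(name): name is "scene" or "top" or "wrist"; returns the picture (384x512x3 uint8, red, green, blue); there is no depth.
- eyes.get_calibration(name): a dict with "camera_matrix" (3x3 intrinsics, pixels), "k1" (the pictures are not rectified: a ray, as slopes to the right and down, at radius r is drawn at 1 + k1 r^2 times it, then the intrinsics apply), "view" (4x4, takes a point from world to camera coordinates). Camera axes: x right, y up, looking along -z (the intrinsics and any distortion apply to the point x, -y, -z); pixel columns grow to the right and rows downward; lengths in m; the calibration is good to about 2 mm. A picture is of the moment at which its call begins: read the wrist's pose just before it. get_calibration takes no time and is no camera call; for the wrist camera it gives the pose at the moment of the call.
- job.sign_off(): hands the job in; it is judged then, once.
The state is a dict: "clock": time; "qpos": joint angles; "qd": joint speeds; "effort": joint torques, N m; "position": TCP position; "ee_rot": TCP orientation; "contact_force": force on the tool from outside, world axes, zero at the start; "moment": the same for the moment, N m; "width": finger opening in m; "gripper_force": force on a finger pad.
Only numpy, scipy, OpenCV 4.12 (cv2) and the standard library are available. Lean on these libraries where they do the work, as an engineer would, in place of code of your own. Each camera call takes 0.05 s, during which the arm holds its last target. There are 200 camera calls.

## Working session

There is one attempt and no reset: what is moved stays moved. The work goes in short steps, Python scripts to look and compute and a tool call to move; the robot and the scene stay as the last step left them, time stands still between calls to the robot, and variables do not carry over. Pictures are saved under pics/ and viewed, at most 10 in all, crops included, and the job is handed in when it is done.

Besides the shell and the picture viewer there is one more tool, called after "Request:" in YAML: its name, and indented under it one key for each argument. drive_tool: Moves the arm, as the interface text tells. Its arguments: {"type":"object","properties":{"rows":{"type":"array"},"force":{"type":"number"}},"required":["rows"]}

```bash
mkdir -p pics
python3 - <<'E'
from rig import manip, eyes, job
import cv2,json,numpy as np
s=manip.get_state();print({k:np.round(v,3).tolist() for k,v in s.items()})
for n in("scene","top"):
    cv2.imwrite(f"pics/{n}0.png",eyes.get_image(n)[:,:,::-1])
    c=eyes.get_calibration(n);print(n,{k:np.round(v,3).tolist() for k,v in c.items()})
a=cv2.imread("pics/scene0.png");b=cv2.imread("pics/top0.png")
E
```

```text
{'clock': 0.0, 'qpos': [-1.322, 0.277, 1.506, -0.0, 1.361, -0.121], 'qd': [-0.001, -0.001, 0.0, -0.001, 0.0, -0.002], 'effort': [-0.0, -41.676, -24.58, -0.0, 0.011, -0.0], 'position': [0.208, -0.536, 0.241], 'ee_rot': [-0.001, 0.983, 0.184, -0.0], 'contact_force': [-0.149, 0.256, -0.879], 'moment': [0.03, -0.038, -0.001], 'gripper_force': 0.0, 'width': 0.085}
scene {'camera_matrix': [[451.964, 0.0, 260.741], [0.0, 451.964, 191.459], [0.0, 0.0, 1.0]], 'k1': -0.069, 'view': [[0.989, 0.144, 0.023, -0.46], [-0.101, 0.562, 0.821, -0.045], [0.106, -0.815, 0.57, -0.972], [0.0, 0.0, 0.0, 1.0]]}
top {'camera_matrix': [[401.686, 0.0, 258.849], [0.0, 401.686, 189.959], [0.0, 0.0, 1.0]], 'k1': -0.139, 'view': [[0.003, -1.0, 0.008, 0.049], [0.987, 0.004, 0.162, -0.477], [-0.162, 0.008, 0.987, -0.914], [0.0, 0.0, 0.0, 1.0]]}
```

View pics/scene0.png

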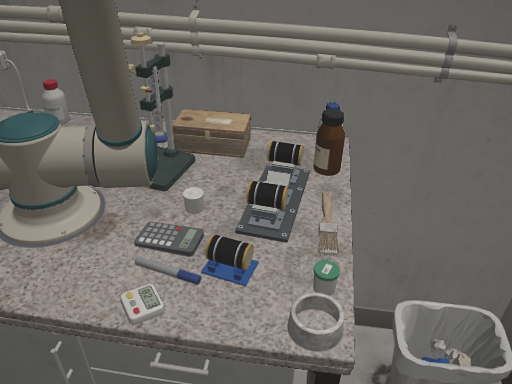

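View pics/top0.png

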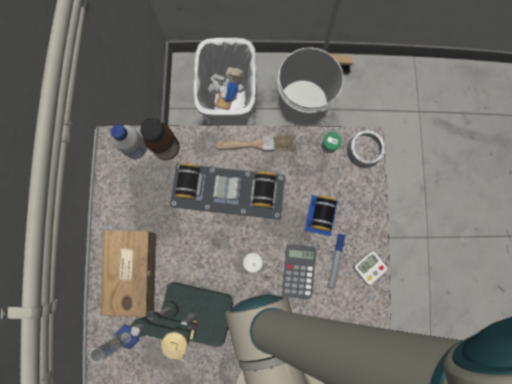

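The scene image shows the spare in the blue rest at about (230,253), and the fixture with its two seated barrels at (285,152) and (267,195). In the top image the spare is at (323,214), the barrels are at (187,181) and (264,190), and the empty V is in the middle at (227,187). I'll enlarge both.

Run:
```python
import cv2,numpy as np
a=cv2.imread("pics/scene0.png")[130:290,195:325];b=cv2.imread("pics/top0.png")[150:250,160:350]
a=cv2.resize(a,None,fx=3,fy=3,interpolation=cv2.INTER_CUBIC);b=cv2.resize(b,None,fx=4,fy=4,interpolation=cv2.INTER_CUBIC)
cv2.imwrite("pics/a.png",a);cv2.imwrite("pics/b.png",b)
```

```text
(no output)
```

View pics/a.png

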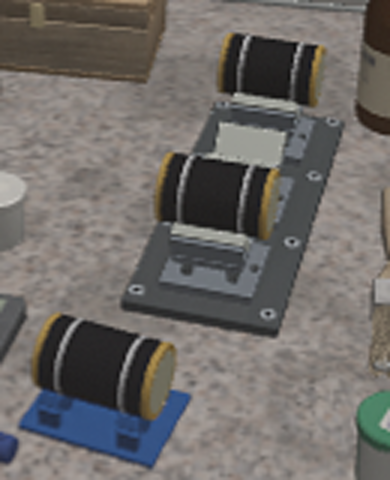

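View pics/b.png

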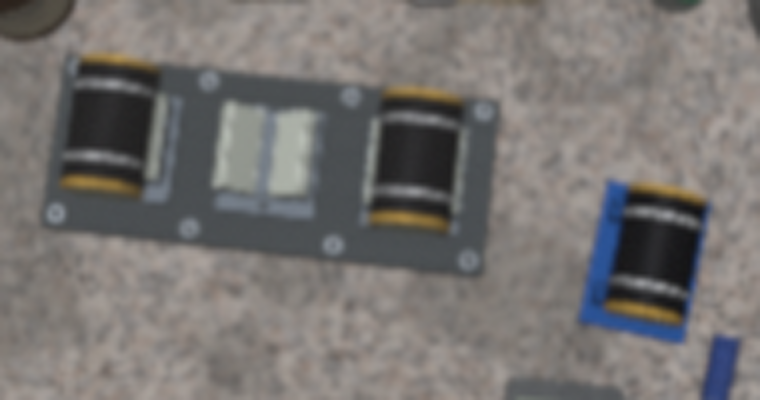

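The spare's silhouette is centred at crop pixel (656,254) in the top view and (104,366) in the scene view. The empty groove is centred at (268,150) in the top view, with plate corners at (66,57), (497,102), (482,273) and (42,225).

```bash
cat > h.py <<'E'
import numpy as np,cv2
from rig import manip,eyes,job
from scipy.optimize import least_squares
def ray(c,uv):
    K=np.array(c["camera_matrix"]);V=np.array(c["view"]);k=c["k1"]
    d=((uv[0]-K[0,2])/K[0,0],(uv[1]-K[1,2])/K[1,1]);r=rd=np.hypot(*d)
    for _ in range(20): r=rd/(1+k*r*r)
    f=r/rd if rd else 1
    R=V[:3,:3];v=R.T@np.array([d[0]*f,-d[1]*f,-1]);return -R.T@V[:3,3],v/np.linalg.norm(v)
def atz(c,uv,z):
    o,v=ray(c,uv);return o+v*(z-o[2])/v[2]
def tri(rs):
    A=sum(np.eye(3)-np.outer(v,v) for o,v in rs);b=sum((np.eye(3)-np.outer(v,v))@o for o,v in rs);p=np.linalg.solve(A,b)
    return p,[np.linalg.norm(np.cross(p-o,v)) for o,v in rs]
def proj(c,p):
    K=np.array(c["camera_matrix"]);V=np.array(c["view"]);q=V[:3,:3]@p+V[:3,3]
    s=np.array([q[0],-q[1]])/-q[2];s=s*(1+c["k1"]*(s@s));return K[:2,:2]@s+K[:2,2]
E
python3 - <<'E'
from h import *
np.set_printoptions(precision=4,suppress=True)
T=eyes.get_calibration("top");S=eyes.get_calibration("scene")
t=lambda u,v:(u/4+160-.375,v/4+150-.375); s=lambda u,v:(u/3+195-.33,v/3+130-.33)
for n,a,b in(("spare",t(656,254),s(104,366)),("L(+y)",t(110,124),s(272,69)),("R(-y)",t(416,158),s(217,196)),
 ("plateFR(BR top)",t(482,273),s(125,308)),("plate TR",t(497,102),s(275,332))):
    print(n,*tri([ray(T,a),ray(S,b)]))
print("plate z10",[atz(T,t(*p),.01)[:2] for p in((66,57),(497,102),(482,273),(42,225))])
print("spare z41 corners",[atz(T,t(*p),.041)[:2] for p in((627,185),(707,198),(685,323),(606,311))])
print("groove z55",[atz(T,t(*p),.058)[:2] for p in((226,102),(322,110),(307,197),(215,190))])
E
```

```text
spare [ 0.4211 -0.1017  0.0421] [np.float64(8.532900575415168e-05), np.float64(8.532900575419445e-05)]
L(+y) [0.4903 0.2152 0.0773] [np.float64(0.0006904489715635959), np.float64(0.0006904489715634998)]
R(-y) [0.4711 0.04   0.0761] [np.float64(0.0010561876153460214), np.float64(0.001056187615346032)]
plateFR(BR top) [ 0.4139 -0.0013  0.0038] [np.float64(0.0005298662463539314), np.float64(0.0005298662463540413)]
plate TR [ 0.5186 -0.0112  0.0064] [np.float64(0.00040276079356543716), np.float64(0.0004027607935654165)]
plate z10 [array([0.5458, 0.256 ]), array([ 0.5183, -0.0109]), array([ 0.4128, -0.0011]), array([0.4409, 0.267 ])]
spare z41 corners [array([ 0.4623, -0.0855]), array([ 0.4547, -0.1331]), array([ 0.3807, -0.1182]), array([ 0.3878, -0.0717])]
groove z55 [array([0.5079, 0.1509]), array([0.5034, 0.0947]), array([0.4521, 0.1029]), array([0.456 , 0.1563])]
```

Request:
drive_tool:
  rows:
    - [[0,0,-0.07],[2.66,5.42,0],8.54]
    - [[0,0,-0.07],[2.66,5.42,0],8.54]
    - [[0,0,-0.07],[2.66,5.42,0],8.54]
    - [[0,0,-0.07],[2.66,5.42,0],8.54]
    - [[0,0,-0.07],[2.66,5.42,0],8.54]
    - [[0,0,-0.07],[2.66,5.42,0],8.54]
    - [[0,0,-0.07],[2.66,5.42,0],8.54]
    - [[0,0,-0.07],[2.66,5.42,0],8.54]

```text
clock: 1.1
position: [0.421, -0.1007, 0.2423]
ee_rot: [0.0, 0.995, -0.096, 0.0]
contact_force: [0.9, -0.8, -0.9]
width: 0.0855
gripper_force: 0.0
```

Request:
drive_tool:
  rows:
    - [[0,0,0],[0,0,0],8.54]
    - [[0,0,0],[0,0,0],8.54]

```text
clock: 1.35
position: [0.4203, -0.1026, 0.2421]
ee_rot: [0.0, 0.996, -0.094, -0.0]
contact_force: [0.6, -1.3, -1.0]
width: 0.0853
gripper_force: 0.0
```

Run:
```python
from h import *
s=manip.get_state();print({k:np.round(v,4).tolist() for k,v in s.items()})
c=eyes.get_calibration("wrist");im=eyes.get_image("wrist")[:,:,::-1]
cv2.imwrite("pics/w1.png",im);np.save("w1.npy",c,allow_pickle=True)
```

```text
{'clock': 1.35, 'qpos': [-0.3997, 0.0592, 1.7798, -0.001, 1.3033, 1.3599], 'qd': [-0.0425, -0.0009, -0.0016, -0.0004, 0.0013, 0.0038], 'effort': [1.1116, -27.8526, -24.0435, 0.0997, 0.0129, 0.0039], 'position': [0.4203, -0.1026, 0.2421], 'ee_rot': [0.0004, 0.9956, -0.0941, -0.0005], 'contact_force': [0.5863, -1.3117, -0.9547], 'moment': [-0.0537, -0.0158, 0.0132], 'gripper_force': 0.0, 'width': 0.0853}
```

View pics/w1.png

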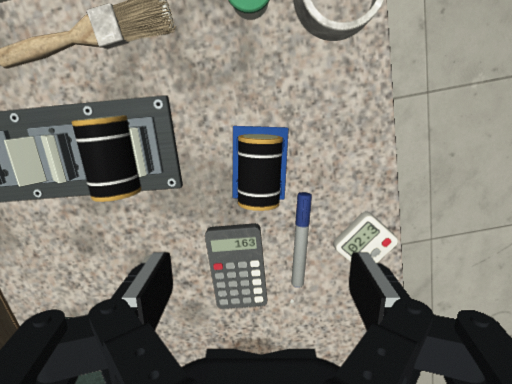

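The wrist view shows the spare centred at about (260.5,172), with its ends at (261,138) and (259.5,206). The fingers straddle its line.

```bash
python3 - <<'E'
from h import *
im=cv2.imread("pics/w1.png")
c=np.load("w1.npy",allow_pickle=True).item()
T=eyes.get_calibration("top")
print(tri([ray(c,(260.5,172)),ray(T,(656/4+160-.375,254/4+150-.375))]))
a=atz(c,(261,138),.041);b=atz(c,(259.5,206),.041);print(a,b,(a+b)/2,np.arctan2(a[1]-b[1],a[0]-b[0]))
# black-ish barrel edges by row
g=im.max(2)
for r in range(146,202,7): 
    x=np.where(g[r,225:300]<60)[0]+225; print(r,x.min(),x.max(), g[r,232:242],g[r,278:290])
E
python3 -c "
import cv2
cv2.imwrite('pics/c.png',cv2.resize(cv2.imread('pics/w1.png')[85:215,0:300],None,fx=2.6,fy=2.6,interpolation=cv2.INTER_CUBIC))"
```

```text
(array([ 0.4200001 , -0.10150087,  0.04835827]), [np.float64(0.001008491797941246), np.float64(0.0010084917979412634)])
[ 0.45430557 -0.10955034  0.041     ] [ 0.37857498 -0.09337862  0.041     ] [ 0.41644028 -0.10146448  0.041     ] -0.21038286576681492
146 238 281 [133 147 154 155 134 125  47  12  14  17] [ 13  14  13  21  76  99 122 152 150 115 182 181]
153 247 280 [131 148 155 155 152 130 144 170 176 160] [ 38  48  55  70 128 154 154 150 134 144 182 152]
160 238 280 [125 147 154 155 157 154  58  14  15  17] [ 14  11  22  83 153 155 153 152 108 123 143 163]
167 238 280 [111 146 153 154 157 152  39  15  15  21] [ 13   9  28 115 152 153 152 141  92 147 169 181]
174 238 279 [102 147 153 154 155 153  40  12  18  19] [ 15  14  60 151 155 154 150 142 183 176 161 151]
181 238 280 [113 145 152 149 109  90  25  17  17  18] [ 12  15  47 105 150 153 148 108 174 182 182 179]
188 238 279 [115 148 152 153 148 121  39  17  16  16] [  7  32 109 118 151 153 135 152 203 194 182 179]
195 238 279 [111 144 151 151 151 148  39  12  16  14] [  6  42 124 134 151 149 122 176 177 180 184 182]
```

View pics/c.png

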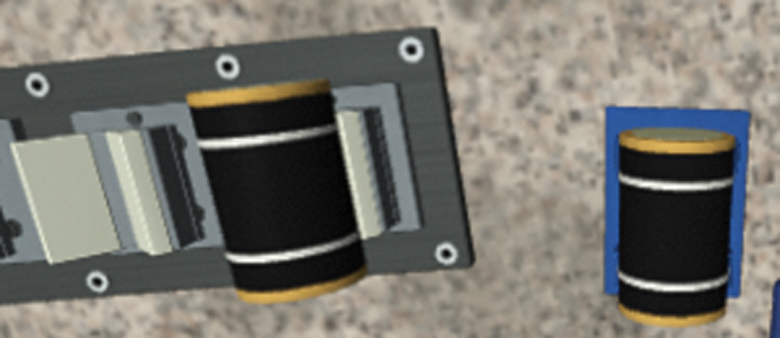

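The crop confirms the tool is aligned with the spare to within about 0.01 rad. All three estimates put its centre near (0.419,-0.1015). I'll descend to z 0.042.

Request:
drive_tool:
  rows:
    - [[0,0,-0.008],[-0.1,0.1,-4],8.54]
    - [[0,0,0],[0,0,-4],8.54]
    - [[0,0,0],[0,0,-4],8.54]
    - [[0,0,0],[0,0,-3],8.54]
    - [[0,0,0],[0,0,-2],8.54]
    - [[0,0,0],[0,0,-2],8.54]
    - [[0,0,0],[0,0,-1],8.54]
    - [[0,0,0],[0,0,0],8.54]

```text
clock: 2.4
position: [0.419, -0.1025, 0.0419]
ee_rot: [-0.0, 0.995, -0.1, -0.001]
contact_force: [1.1, 0.3, 0.1]
width: 0.0852
gripper_force: 0.0
```

Request:
drive_tool:
  rows:
    - [[0,0,0],[0,0,0],4.5]
    - [[0,0,0],[0,0,0],4.5]
    - [[0,0,0],[0,0,0],4.5]
    - [[0,0,0],[0,0,0],4.5]
    - [[0,0,0],[0,0,0],4.5]
    - [[0,0,0],[0,0,0],4.5]
    - [[0,0,0],[0,0,0],4.5]
    - [[0,0,0],[0,0,0],4.5]
  force: 30

```text
clock: 3.4
position: [0.4202, -0.1012, 0.0433]
ee_rot: [-0.0, 0.995, -0.099, 0.001]
contact_force: [-0.3, 1.7, 4.7]
width: 0.0469
gripper_force: 30.1
```

Request:
drive_tool:
  rows:
    - [[0,0,0],[0,0,0.5],4.5]
    - [[0,0,0],[0,0,0.5],4.5]
    - [[0,0,0],[0,0,1],4.5]
    - [[0,0,0],[0,0,0],4.5]

```text
clock: 3.9
position: [0.4204, -0.1019, 0.0632]
ee_rot: [0.0, 0.995, -0.099, 0.001]
contact_force: [0.6, 0.0, -1.3]
width: 0.0468
gripper_force: 31.2
```

Run:
```python
from h import *
a=eyes.get_image("scene")[180:290,180:300,::-1];w=eyes.get_image("wrist")[:,:,::-1]
a=cv2.resize(a,(419,384),interpolation=cv2.INTER_CUBIC);w=w[:,130:510]
cv2.imwrite("pics/d.png",np.hstack([a,w]))
s=manip.get_state();print(s["position"],s["contact_force"],s["width"])
```

```text
[ 0.419687   -0.10164521  0.06253899] [ 0.86903166 -0.18228943 -2.31842241] 0.04700013201831023
```

View pics/d.png

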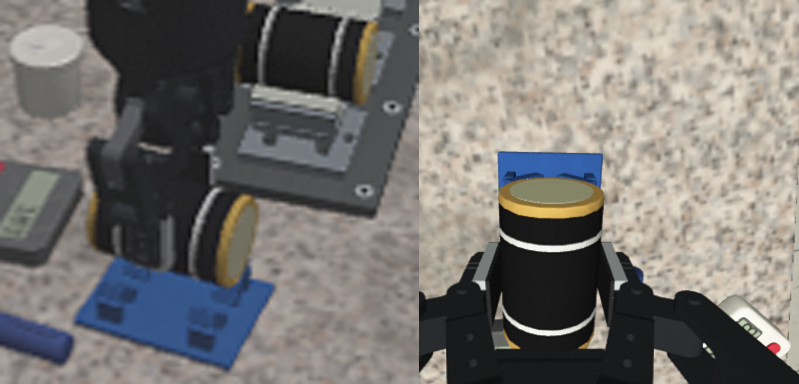

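The spare is held level and clear of its rest. In the wrist image the bands are at about (263,248) and (257,334). I'll work out the grip offset and lift.

Run:
```python
from h import *
c=eyes.get_calibration("wrist");s=manip.get_state();p=np.array(s["position"])
a=atz(c,(263,248),.084);b=atz(c,(257,334),.084);m=(a+b)/2
q=s["ee_rot"];t=2*np.arctan2(q[2],q[1]);x=np.array([np.cos(t),np.sin(t),0])
print(a,b,m,np.linalg.norm(a-b),np.arctan2(*(a-b)[1::-1]),t,"along x:",(m-p)@x, "lat",(m-p)@np.array([-x[1],x[0],0]))
```

```text
[ 0.43949356 -0.10646229  0.084     ] [ 0.39846822 -0.09562916  0.084     ] [ 0.41898089 -0.10104572  0.084     ] 0.042431535271701785 -0.25816669403173315 -0.19823187002962514 along x: -0.0008103430577196046 lat 0.00044868407968803945
```

Request:
drive_tool:
  rows:
    - [[0,0,0],[0,0,2],4.5]
    - [[0,0,0],[0,0,4],4.5]
    - [[0,0,0],[0,0,4],4.5]
    - [[0,0,0],[0,0,2],4.5]
    - [[0,0,0],[0,0,0],4.5]

```text
clock: 4.62
position: [0.4205, -0.1019, 0.1834]
ee_rot: [0.001, 0.995, -0.099, 0.002]
contact_force: [-0.3, 0.1, -2.0]
width: 0.0466
gripper_force: 31.5
```

Request:
drive_tool:
  rows:
    - [[0,0,0.019],[-0.2,4.6,0],4.5]
    - [[0,0,0.019],[-0.2,4.6,0],4.5]
    - [[0,0,0.019],[-0.2,4.6,0],4.5]
    - [[0,0,0.019],[-0.2,4.6,0],4.5]
    - [[0,0,0.019],[-0.2,4.6,0],4.5]
    - [[0,0,0],[0,0,0],4.5]
    - [[0,0,0],[0,0,0],4.5]

```text
clock: 5.5
position: [0.4088, 0.128, 0.1811]
ee_rot: [0.001, 0.999, -0.051, -0.001]
contact_force: [-0.5, -0.7, -2.1]
width: 0.0471
gripper_force: 31.8
```

Run:
```python
from h import *
s=manip.get_state();print(s["position"],s["ee_rot"],s["qd"])
c=eyes.get_calibration("wrist");im=eyes.get_image("wrist")[:,:,::-1]
cv2.imwrite("pics/w2r.png",im);np.save("w2.npy",c,allow_pickle=True)
cv2.imwrite("pics/w2.png",cv2.resize(im[0:300],None,fx=1.56,fy=1.56,interpolation=cv2.INTER_CUBIC))
```

```text
[0.40879982 0.12801612 0.18109852] [ 6.87770017e-04  9.98689202e-01 -5.11645981e-02 -1.26032471e-03] [-0.02675515 -0.00645321 -0.0056736  -0.00020447  0.00216223 -0.00051738]
```

View pics/w2.png

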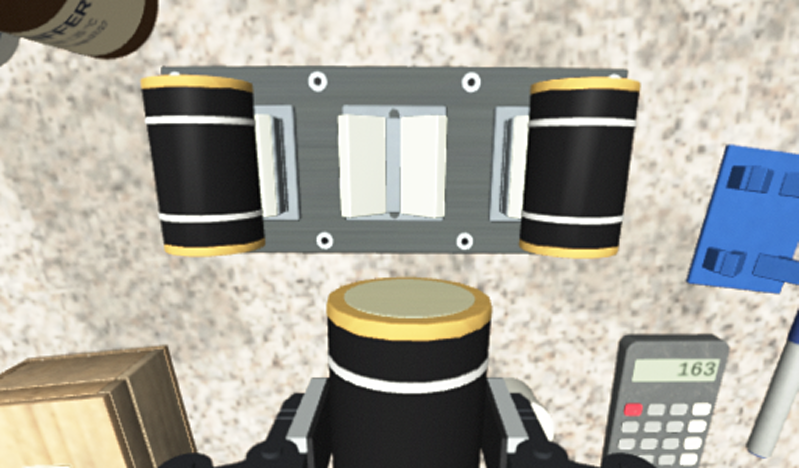

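In the wrist view the empty V's white faces have outer corners at (339,114), (446,114), (444,219) and (341,217) in the enlarged picture. The plate screws are at (317,81), (471,82), (325,240) and (464,241). The groove is parallel to the image's vertical.

Run:
```python
from h import *
np.set_printoptions(precision=4,suppress=True)
c=np.load("w2.npy",allow_pickle=True).item();T=eyes.get_calibration("top")
f=lambda u,v:((u+.5)/1.56-.5,(v+.5)/1.56-.5); t=lambda u,v:(u/4+160-.375,v/4+150-.375)
w=[atz(c,f(*p),.063) for p in((339,114),(446,114),(444,219),(341,217))];sc=[atz(c,f(*p),.010) for p in((317,81),(471,82),(325,240),(464,241))]
print("faces",np.array(w),np.mean(w,0));print("screws",np.array(sc),np.mean(sc,0))
# top-view screws, and triangulate face corners with top view
for a,b in zip(((317,81),(471,82),(325,240),(464,241)),((208,80),(350,97),(189,228),(333,245))): print("screw tri",*tri([ray(c,f(*a)),ray(T,t(*b))]))
print("gap tri",tri([ray(c,f(393,165)),ray(T,t(268,150))]))
l=(w[0]+w[1]-w[2]-w[3]);print("axis ang faces",np.arctan2(l[1],l[0]))
y=sc[0]-sc[1]+sc[2]-sc[3];print("ang screws y",-np.arctan2(y[0],y[1]))
```

```text
faces [[0.506  0.1511 0.063 ]
 [0.5007 0.0995 0.063 ]
 [0.4502 0.1045 0.063 ]
 [0.4567 0.1572 0.063 ]] [0.4784 0.1281 0.063 ]
screws [[0.5292 0.1678 0.01  ]
 [0.5196 0.0793 0.01  ]
 [0.437  0.1773 0.01  ]
 [0.4273 0.0896 0.01  ]] [0.4783 0.1285 0.01  ]
screw tri [0.5259 0.1641 0.0349] [np.float64(0.00029985185493374214), np.float64(0.0002998518549337129)]
screw tri [0.5195 0.0797 0.015 ] [np.float64(0.0005696557328389141), np.float64(0.0005696557328389969)]
screw tri [0.4385 0.1757 0.0188] [np.float64(3.370068656275069e-05), np.float64(3.370068656278576e-05)]
screw tri [0.4287 0.0896 0.0156] [np.float64(0.0006541136766440948), np.float64(0.0006541136766441361)]
gap tri (array([0.4796, 0.127 , 0.0565]), [np.float64(0.0009770820951329686), np.float64(0.000977082095132924)])
axis ang faces -0.11085890673174838
ang screws y -0.10953112055113035
```

Request:
drive_tool:
  rows:
    - [[0,0,-0.005],[3.5,0,0],4.5]
    - [[0,0,0],[3.5,0,0],4.5]
    - [[0,0,0],[0,0,-2],4.5]
    - [[0,0,0],[0,0,-3],4.5]
    - [[0,0,0],[0,0,-3],4.5]
    - [[0,0,0],[0,0,-1],4.5]
    - [[0,0,0],[0,0,0],4.5]
    - [[0,0,0],[0,0,0],4.5]

```text
clock: 6.55
position: [0.4807, 0.1282, 0.0934]
ee_rot: [-0.0, 0.999, -0.054, 0.001]
contact_force: [0.3, 0.3, -1.8]
width: 0.0465
gripper_force: 31.7
```

Request:
drive_tool:
  rows:
    - [[0,0,0],[0,0,-0.2],4.5]
    - [[0,0,0],[0,0,-0.2],4.5]
    - [[0,0,0],[0,0,-0.1],4.5]
    - [[0,0,0],[0,0,-0.1],4.5]
    - [[0,0,0],[0,0,0],4.5]

```text
clock: 7.18
position: [0.4796, 0.1285, 0.0862]
ee_rot: [0.0, 0.999, -0.054, -0.0]
contact_force: [0.8, -0.5, -2.2]
width: 0.0466
gripper_force: 31.7
```

Request:
drive_tool:
  rows:
    - [[0,0,0],[0,0,-0.2],4.5]
    - [[0,0,0],[0,0,-0.2],4.5]
    - [[0,0,0],[0,0,-0.2],4.5]
    - [[0,0,0],[0,0,-0.1],4.5]
    - [[0,0,0],[0,0,0],4.5]

```text
clock: 7.8
position: [0.4796, 0.1284, 0.0792]
ee_rot: [0.0, 0.999, -0.054, -0.0]
contact_force: [1.2, -0.3, -2.1]
width: 0.047
gripper_force: 31.7
```

Request:
drive_tool:
  rows:
    - [[0,0,0],[0,0,-0.1],4.5]
    - [[0,0,0],[0,0,0],4.5]

```text
clock: 8.05
position: [0.4797, 0.1284, 0.0783]
ee_rot: [0.0, 0.999, -0.054, 0.0]
contact_force: [-0.3, -0.1, -0.7]
width: 0.0467
gripper_force: 31.7
```

Request:
drive_tool:
  rows:
    - [[0,0,0],[0,0,-0.1],4.5]
    - [[0,0,0],[0,0,0],4.5]

```text
clock: 8.3
position: [0.4798, 0.1283, 0.0777]
ee_rot: [0.0, 0.999, -0.054, 0.0]
contact_force: [-0.8, -1.1, 2.3]
width: 0.0468
gripper_force: 32.1
```

It touched at TCP z≈0.078, as expected. I'll release it so that it settles.

Request:
drive_tool:
  rows:
    - [[0,0,0],[0,0,0],5.5]
    - [[0,0,0],[0,0,0],6.2]
    - [[0,0,0],[0,0,0],6.2]
    - [[0,0,0],[0,0,0],6.2]
    - [[0,0,0],[0,0,0],6.2]

```text
clock: 8.93
position: [0.4796, 0.1284, 0.0773]
ee_rot: [0.0, 0.999, -0.054, -0.0]
contact_force: [0.2, -0.7, 1.2]
width: 0.0618
gripper_force: 0.0
```

Request:
drive_tool:
  rows:
    - [[0,0,0],[0,0,1],6.2]
    - [[0,0,0],[0,0,2],6.2]
    - [[0,0,0],[0,0,4],6.2]
    - [[0,0,0],[-3,0,3],0]
    - [[0,0,0],[-4,0,0],0]
    - [[0,0,0],[0,0,0],0]
    - [[0,0,0],[0,0,0],0]

```text
clock: 9.8
position: [0.4104, 0.1285, 0.178]
ee_rot: [-0.0, 0.999, -0.054, 0.001]
contact_force: [1.1, 0.3, 0.6]
width: 0.0
gripper_force: 0.0
```

Run:
```python
from h import *
s=manip.get_state();print(s["position"],s["ee_rot"],s["qd"],s["contact_force"],s["width"])
c=eyes.get_calibration("wrist");im=eyes.get_image("wrist")[:,:,::-1]
np.save("w3.npy",c,allow_pickle=True)
cv2.imwrite("pics/w3.png",cv2.resize(im,None,fx=1.56,fy=1.56,interpolation=cv2.INTER_CUBIC))
```

```text
[0.41036915 0.12850732 0.17804222] [-1.22726094e-04  9.98539008e-01 -5.40235871e-02  1.13395254e-03] [-3.87546661e-03  2.04356721e-02 -1.25907233e-02  1.27627697e-03
 -7.17894451e-04 -9.82071100e-07] [1.10099216 0.28736778 0.55769322] 4.937828809868284e-06
```

View pics/w3.png

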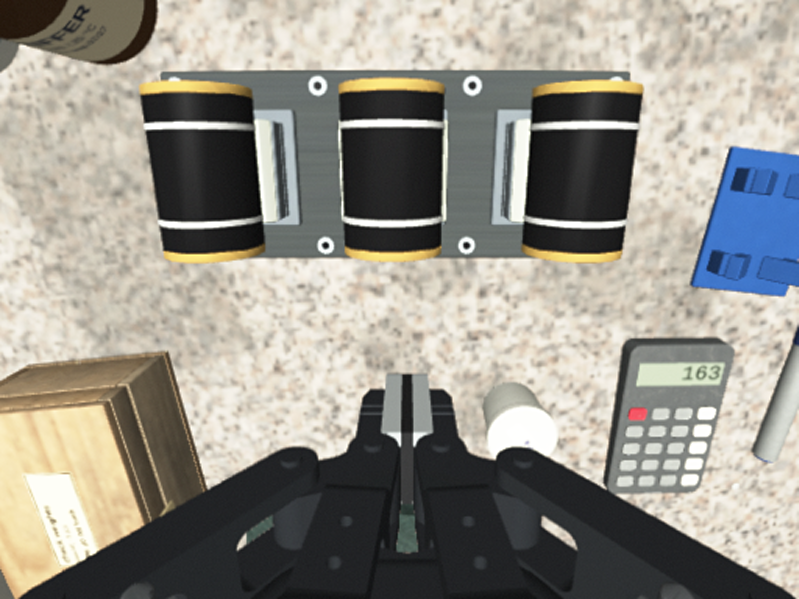

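All three barrels lie parallel, with the spare centred at (392,173) between the white faces at mid-groove. Now I'll press from above with shut fingers.

Request:
drive_tool:
  rows:
    - [[0,0,0],[3.4,0,0],0]
    - [[0,0,0],[3.5,0,0],0]
    - [[0,0,0],[0,0,-2],0]
    - [[0,0,0],[0,0,-2],0]
    - [[0,0,0],[0,0,-1.5],0]
    - [[0,0,0],[0,0,-0.5],0]
    - [[0,0,0],[0,0,0],0]
    - [[0,0,0],[0,0,0],0]
  force: 30

```text
clock: 10.85
position: [0.4792, 0.1285, 0.118]
ee_rot: [-0.0, 0.999, -0.054, 0.001]
contact_force: [-0.2, -0.3, 0.2]
width: -0.0001
gripper_force: 0.0
```

Request:
drive_tool:
  rows:
    - [[0,0,0],[0,0,-0.2],0]
    - [[0,0,0],[0,0,-0.2],0]
    - [[0,0,0],[0,0,0],0]

```text
clock: 11.22
position: [0.4785, 0.1285, 0.1133]
ee_rot: [0.0, 0.999, -0.054, -0.0]
contact_force: [-0.8, -0.2, -0.5]
width: 0.0001
gripper_force: 0.0
```

Request:
drive_tool:
  rows:
    - [[0,0,0],[0,0,-0.1],0]
    - [[0,0,0],[0,0,-0.1],0]
    - [[0,0,0],[0,0,0],0]

```text
clock: 11.6
position: [0.4786, 0.1284, 0.1112]
ee_rot: [0.0, 0.999, -0.054, -0.0]
contact_force: [-0.1, -0.4, 0.6]
width: 0.0
gripper_force: 0.0
```

Request:
drive_tool:
  rows:
    - [[0,0,0],[0,0,-0.1],0]
    - [[0,0,0],[0,0,-0.1],0]
    - [[0,0,0],[0,0,0],0]

```text
clock: 11.98
position: [0.4787, 0.1285, 0.1096]
ee_rot: [0.0, 0.999, -0.054, 0.0]
contact_force: [-0.6, 1.2, 2.4]
width: 0.0002
gripper_force: 1.5
```

Request:
drive_tool:
  rows:
    - [[0,0,0],[0,0,-0.1],0]
    - [[0,0,0],[0,0,-0.1],0]
    - [[0,0,0],[0,0,0],0]

```text
clock: 12.35
position: [0.4788, 0.1285, 0.1076]
ee_rot: [-0.0, 0.999, -0.054, 0.0]
contact_force: [-0.9, 0.7, 4.5]
width: 0.0001
gripper_force: 2.7
```

Request:
drive_tool:
  rows:
    - [[0,0,0],[0,0,-0.1],0]
    - [[0,0,0],[0,0,-0.1],0]
    - [[0,0,0],[0,0,0],0]

```text
clock: 12.72
position: [0.4788, 0.1285, 0.1059]
ee_rot: [0.0, 0.999, -0.054, 0.0]
contact_force: [-1.8, 0.7, 6.9]
width: 0.0
gripper_force: 3.7
```

Request:
drive_tool:
  rows:
    - [[0,0,0],[0,0,-0.1],0]
    - [[0,0,0],[0,0,-0.1],0]
    - [[0,0,0],[0,0,0],0]
    - [[0,0,0],[0,0,0],0]

```text
clock: 13.22
position: [0.4788, 0.1284, 0.1042]
ee_rot: [0.0, 0.999, -0.054, 0.0]
contact_force: [-2.2, 0.0, 9.8]
width: 0.0001
gripper_force: 4.7
```

Request:
drive_tool:
  rows:
    - [[0,0,0],[0,0,-0.1],0]
    - [[0,0,0],[0,0,0],0]
    - [[0,0,0],[0,0,0],0]

```text
clock: 13.6
position: [0.4788, 0.1285, 0.1034]
ee_rot: [-0.0, 0.999, -0.054, 0.0]
contact_force: [-0.9, -0.4, 11.2]
width: -0.0001
gripper_force: 5.2
```

Run:
```python
from h import *
s=manip.get_state();print(s["position"],s["contact_force"],s["moment"],s["gripper_force"])
a=eyes.get_image("scene")[125:245,225:325,::-1];w=eyes.get_image("wrist")[80:384,70:450,::-1]
a=cv2.resize(a,(380,456),interpolation=cv2.INTER_CUBIC);w=cv2.resize(w,(420,336))
o=np.zeros((456,800,3),np.uint8);o[:,:380]=a;o[:336,380:]=w
cv2.imwrite("pics/e.png",o)
```

```text
[0.4788029  0.12845507 0.10335149] [-0.94827275 -0.38216804 11.23047134] [-0.08947455  0.49127311 -0.0467555 ] 5.1923225820064545
```

View pics/e.png

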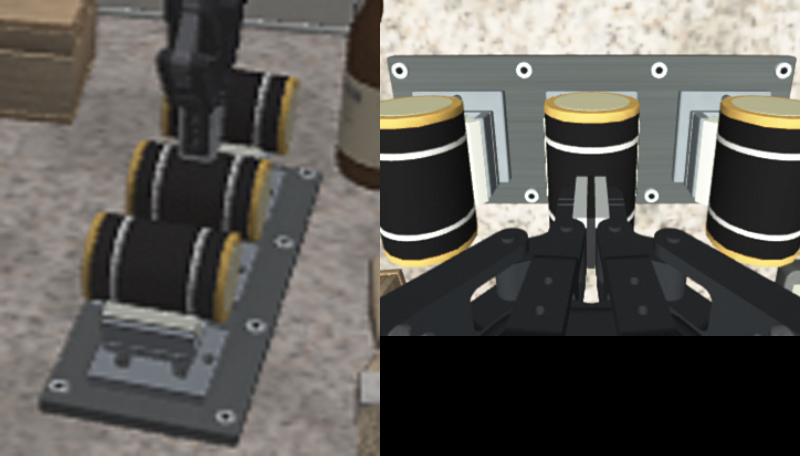

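The fingers press between the spare's silver bands at about (197,150), and the barrel is level and sunk. 11.2 N plus the barrel's weight means about 6 mm of sink, which agrees with the TCP travel. I'll go 1 mm further.

Request:
drive_tool:
  rows:
    - [[0,0,0],[0,0,-0.1],0]
    - [[0,0,0],[0,0,0],0]
    - [[0,0,0],[0,0,0],0]
    - [[0,0,0],[0,0,0],0]
    - [[0,0,0],[0,0,0],0]

```text
clock: 14.32
position: [0.4788, 0.1284, 0.1025]
ee_rot: [-0.0, 0.999, -0.054, 0.0]
contact_force: [-2.1, 0.0, 10.8]
width: -0.0002
gripper_force: 5.7
```

Request:
drive_tool:
  rows:
    - [[0,0,0],[0,0,0],0]
    - [[0,0,0],[0,0,0],0]
    - [[0,0,0],[0,0,0],0]
    - [[0,0,0],[0,0,0],0]

```text
clock: 14.82
position: [0.4789, 0.1285, 0.1025]
ee_rot: [-0.0, 0.999, -0.054, 0.001]
contact_force: [-2.5, -0.6, 11.9]
width: -0.0001
gripper_force: 5.7
```

```bash
python3 -c "
from rig import job;print(job.sign_off())"
```

```text
the job is handed in; nothing more can be done
None
```

The spare barrel lies straight in the middle V-block, the empty one, and I handed the job in at 14.8 s still pressing it down about 7 of 15 mm (estimated from TCP travel and wrist force); the two seated barrels look unmoved, and sign-off returned no verdict.

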